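# Take the backlash out of a robot's wheel drive

## Robot

A 6-joint arm with a two-finger parallel gripper is mounted at the origin on the work surface. World frame = base frame: x ahead of the robot, y to its left, z up, the work surface at z = 0. Lengths are in m, angles in rad, forces in N, time in s.
With the tool pointing down it reaches from about 0.3 to 0.775 m from the base axis. Payload 14.6 kg.
Tool frame: the origin (TCP) lies on the centre line of the jaws, within the pads' length; the fingertips stand 19 mm ahead of it and the grasp point (between the pads) is the TCP; z points along the fingers, x is the direction in which the jaws open and shut, and the axes are right-handed (so a half turn about z gives the same grasp; the last joint's range is limited). The gripper opens to 94 mm and grips with 3 to 60 N. Pads are 16 mm wide; open, the fingers measure 119 mm over their backs; the gripper's body (75 mm by 177 mm) begins 78 mm behind the grasp point.
Start: joints at [1.271, 0.3, 1.521, -0, 1.321, -0.067], TCP at [0.127, 0.535, 0.224] pointing down, gripper open.
Joint ranges: [-3.03, 3.03], [-0.79, 2.21], [0.23, 2.52], [-1.04, 4.18], [0, 3.07], [-2.55, 2.55]. Speed limits (rad/s): [2.22, 2.22, 2.57, 3.14, 3.14, 3.14].

## Interface

Orientations are given as [roll, pitch, yaw] about the fixed x, y, z axes, in that order (R = Rz(yaw) Ry(pitch) Rx(roll)).
In Python, from station import ctrl, imaging gives the robot as it stands.
- The arm moves only by the shell command python3 -m handwheel 'ROWS' [OPENING] [FORCE]. ROWS is JSON, a list that holds one entry, the list of rows, each a list of 4 numbers: the shift along the tool's x, y, z in m, then the turn about the tool's z in rad. A call has 1 to 10 rows; each row shifts and turns the pose as measured when the row begins, along the tool's axes as they then stand; what a row does not reach is not made up. A row lasts 1/10 s, in which the tool goes at most 50 mm and 8.59 degrees, less where a joint would pass 70% of its speed; a pose out of reach is approached as far as the arm can. A call is refused whole if a number of a shift passes 0.05 or a number of a turn 0.15, either way. A call with a gripper value outside its range is refused whole. OPENING is the finger opening in m, from 0 to 0.094, set as the call begins (- or left out, the last holds). The fingers move at their own pace and stop on an object; FORCE is the grip in N (left out, the last holds). Time passes only in rows, so rows that do not move let the fingers close. It gives the time, the measured TCP pose, the force and the opening at its end, in the units of the state.
- ctrl.get_obs(): the state, without advancing time (a new reading comes with each control period).
- imaging.camera(name): name is "scene" or "top"; returns the picture (480x640x3 uint8, red, green, blue); there is no depth.
- imaging.camera_model(name): a dict with "camera_matrix" (3x3 intrinsics, pixels), "k1" (the pictures are not rectified: a ray, as slopes to the right and down, at radius r is drawn at 1 + k1 r^2 times it, then the intrinsics apply), "position" and "attitude" of the camera in the world. Camera axes: x right, y up, looking along -z (the intrinsics and any distortion apply to the point x, -y, -z); pixel columns grow to the right and rows downward; lengths in m; the calibration is good to about 2 mm. A picture is of the moment at which its call begins. camera_model takes no time and is no camera call.
- ctrl.hand_in(): hands the job in, once; it reports no verdict.
The state is a dict: "time_s": time; "qpos": joint angles; "joint_vel": joint speeds; "tau": joint torques, N m; "ee_pos": TCP position; "eef_rot": TCP orientation; "force": force on the tool from outside, world axes, zero at the start; "moment": the same for the moment, N m; "grip_width": finger opening in m.
Only numpy, scipy, OpenCV 4.12 (cv2) and the standard library are available. Lean on these libraries where they do the work, as an engineer would, in place of code of your own. Each camera call takes 0.05 s, during which the arm holds its last target. There are 200 camera calls.

## Task

The drive unit's output shaft has too much free play. Rock the test lever gently by its peg until you feel it come up firmly (about 5 N) against its stop, first clockwise and then anticlockwise seen from above, holding each a moment; then turn the adjusting knob so that about 5 to 6 mm of free play (3 at the least, 8 at the most) is left at the peg, and prove it by rocking the lever once more to the clockwise and then the anticlockwise stop in the same way. Never load the peg with more than 10 N, let go of everything with the lever resting within its play, and leave the things around it where they are.

Things in the scene. Friction and masses are not known exactly. Their poses are not given: they have to be found in the camera images.
- drive_unit: Worm-drive gearmotor bolted to a blue chassis plate (300 x 320 x 8 mm), all fixed to the table. Aluminium gearcase 100 x 200 mm, its top 68 mm above the table; its steel output shaft stands up out of the case and carries a test lever; an olive-green motor 52 mm across sticks out of the case along +x. Origin: on the output shaft's axis at table level; z up; the lever points roughly along -x of this frame and the adjusting knob's axis lies 100 mm along +y.
- peg (a point): Point on the upright steel grip peg (round, 14 mm across, from 91 to 146 mm above the table) at the outer end of the test lever, on the peg's axis 125 mm above the table. The peg is 120 mm from the shaft axis; the lever (16 mm wide, 10 mm thick, top 91 mm above the table) swings level. This frame's +x points from the peg to the shaft axis, z up.
- shaft (a joint): Angle (rad) of the output shaft, positive anticlockwise seen from above (0.01 rad = 1.2 mm at the peg). It turns almost freely (about 0.5 N at the peg) between two hidden stops in the gearcase, and that travel is the free play. It starts somewhere inside the play; the play at the start is between about 12 and 29 mm at the peg. The anticlockwise stop is moved by the knob; the clockwise one is fixed.
- twist (a joint): Elastic wind-up (rad) of the lever against the shaft, positive when the peg is pushed anticlockwise; 0 with no load. It acts as a spring of 2 N per mm at the peg (0.01 rad is 2.5 N), felt once the shaft is on a stop; the stops themselves yield well under 1 mm. Peg travel under load includes this wind-up, which is not free play. Over 10 N (0.042 rad) harms the gear teeth; under 3 N does not seat them.
- knob_grip (a point): Centre of the black bar grip of the adjusting knob on top of the gearcase, 96 mm above the table: the bar is 46 mm long, 12 mm thick and stands from 80 to 110 mm above the table on a disc 48 mm across. This frame's x runs along the bar, z up.
- knob (a joint): Angle (rad) of the adjusting knob, growing clockwise seen from above, range 0 to 1.8, starts between 0 and 0.3; it stays where it is left and needs about 0.22 N m to turn. Each radian clockwise takes 19 mm of free play out at the peg (0.16 rad of shaft), anticlockwise gives it back. If it is turned until no play is left the gears bind.
- spare_gear: Bystander, loose: brass spare gear, 46 mm across, 15 mm high, lying on the chassis plate; origin under its centre. Leave alone.
- standoff: Bystander, loose: upright black round standoff, 16 mm across, 74 mm high, on the chassis plate; origin under its centre. Leave alone.
- nut_cup: Bystander, loose: small grey plastic cup, 44 mm across, 28 mm high, on the chassis plate; origin under its centre. Leave alone.
- wheel: Bystander, loose: black rubber-tyred robot wheel, 160 mm across, 36 mm thick, lying flat on the table; origin under its centre. Leave alone.
- screwdriver: Bystander, loose: screwdriver with a black handle lying on the table. Leave alone.
- mouse: Bystander, loose: beige-grey computer mouse, 105 x 60 x 32 mm, on a black mat. Leave alone.
- bracket: Bystander, loose: aluminium angle bracket, 60 x 50 x 49 mm, on the table. Leave alone.

How it is judged:
By the outcome, as a careful person would: the job done as asked, in the order asked, and still so for the second after the job is handed in, with the robot touching nothing.
It also fails if it takes over 67 s, if anything falls off the work surface, if the arm or the gripper's body presses on something with over 40 N, if the wrist force passes 120 N, or if a joint passes its speed limit or range.

## Working session

There is one attempt and no reset: what is moved stays moved. The work goes in short steps, Python scripts to look and compute and a shell command to move; the robot and the scene stay as the last step left them, time stands still between calls to the robot, and variables do not carry over. Pictures are saved under pics/ and viewed, about 8 in all and at most 12, crops included, and the job is handed in when it is done.

```bash
mkdir -p pics; ls
python3 - <<'E'
from station import ctrl, imaging
import cv2
print(ctrl.get_obs())
for n in("scene","top"):
    print(imaging.camera_model(n)); cv2.imwrite(f"pics/{n}0.png",imaging.camera(n)[:,:,::-1])
E
```

```text
pics
{'time_s': 0.0, 'qpos': array([ 1.27138345e+00,  3.00451096e-01,  1.52158620e+00, -9.34865186e-06,
        1.32071095e+00, -6.66027054e-02]), 'joint_vel': array([-0.00039511,  0.00210576,  0.00016905, -0.00108998,  0.0008531 ,
        0.00032593]), 'tau': array([-1.68480554e-03, -5.31812561e+01, -3.52721214e+01,  7.07562268e-02,
        2.46234139e-02, -1.05894815e-04]), 'ee_pos': array([0.12682578, 0.53492473, 0.22389513]), 'eef_rot': array([-3.14152478e+00,  1.15363278e-03,  1.33798851e+00]), 'force': array([ 0.21949383, -0.52335042,  1.0255428 ]), 'moment': array([-0.05386899, -0.02585869, -0.04126975]), 'grip_width': 0.09419004771512998}
{'camera_matrix': array([[552.72951413,   0.        , 315.76767623],
       [  0.        , 552.72951413, 239.79634357],
       [  0.        ,   0.        ,   1.        ]]), 'k1': -0.052365568189777195, 'position': array([ 1.06426776, -0.48420311,  1.15084312]), 'attitude': array([ 0.58983573, -0.01635712,  0.86205449])}
{'camera_matrix': array([[468.40233572,   0.        , 310.87412229],
       [  0.        , 468.40233572, 248.55272066],
       [  0.        ,   0.        ,   1.        ]]), 'k1': -0.09839992482003208, 'position': array([ 0.40960276, -0.00605793,  1.39785932]), 'attitude': array([ 0.08606046, -0.0049774 , -1.56191265])}
```

View pics/top0.png

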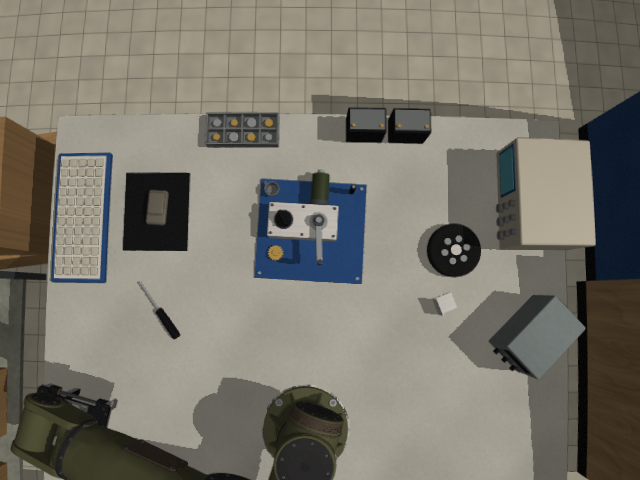

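View pics/scene0.png

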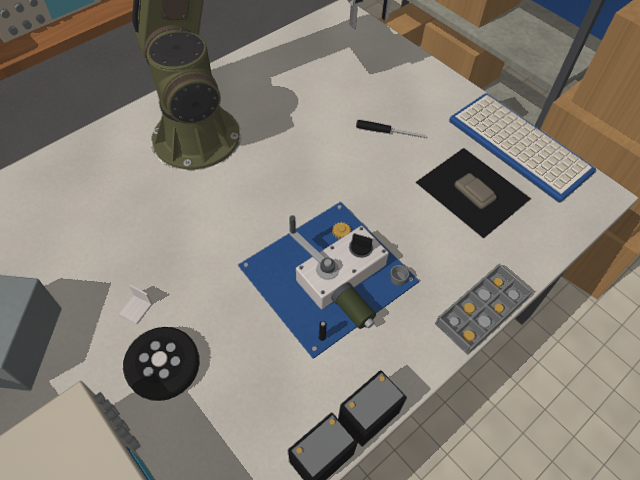

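```bash
cat > h.py <<'E'
import numpy as np, cv2
from station import ctrl, imaging
from scipy.spatial.transform import Rotation as R
def ray(n,u,v):
    m=imaging.camera_model(n)
    p=cv2.undistortPoints(np.array([[[u,v]]],float),m["camera_matrix"],np.array([m["k1"],0,0,0,0]))[0,0]
    return m["position"],R.from_euler("xyz",m["attitude"]).apply([p[0],-p[1],-1])
def onplane(n,u,v,z):
    o,d=ray(n,u,v); return o+d*(z-o[2])/d[2]
E
python3 - <<'E'
import cv2
from h import *
a=cv2.imread("pics/top0.png")[165:290,245:375]; b=cv2.imread("pics/scene0.png")[195:320,270:400]
cv2.imwrite("pics/crop0.png",np.hstack([cv2.resize(x,None,fx=3,fy=4.0*3/4,interpolation=cv2.INTER_CUBIC) for x in(a,b)]))
E
```

```text
(no output)
```

View pics/crop0.png

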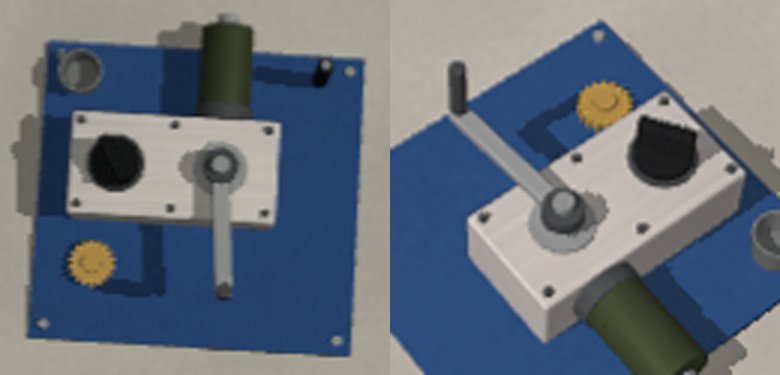

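Run:
```python
from h import *
T=lambda x,y,z:onplane("top",x/3+245,y/3+165,z).round(4)
S=lambda x,y,z:onplane("scene",(x-390)/3+270,y/3+195,z).round(4)
print("peg",T(224,292,.146),S(458,65,.146),S(458,108,.091))
print("plate",[T(*p,.008)[:2] for p in((50,40),(364,60),(350,355),(28,338))])
print("case",[T(*p,.068)[:2] for p in((73,110),(280,123),(277,228),(67,213))])
print("knobdisc",T(116,162,.078),"hub",T(220,165,.1))
print("bartop",S(641,118,.11),S(697,128,.11))
print("standoff",T(325,65,.08),"gear",T(91,264,.02),"cup",T(80,70,.03))
a=cv2.imread("pics/top0.png")[203:236,268:300]; b=cv2.imread("pics/scene0.png")[225:265,340:385]
g=lambda x:cv2.resize(np.clip((x/255.)**.45*255*1.0,0,255).astype(np.uint8),(400,400),interpolation=cv2.INTER_CUBIC)
cv2.imwrite("pics/k.png",np.hstack([g(a),g(b)]))
```

```text
peg [ 0.4809 -0.0352  0.146 ] [ 0.4834 -0.033   0.146 ] [ 0.4836 -0.0345  0.091 ]
plate [array([0.7414, 0.1389]), array([ 0.7241, -0.178 ]), array([ 0.4274, -0.1635]), array([0.4413, 0.155 ])]
case [array([0.6587, 0.1091]), array([ 0.648 , -0.0895]), array([ 0.5467, -0.087 ]), array([0.5592, 0.1131])]
knobdisc [0.6072 0.0665 0.078 ] hub [ 0.602  -0.0317  0.1   ]
bartop [0.5906 0.0584 0.11  ] [0.6248 0.0848 0.11  ]
standoff [ 0.7025 -0.1317  0.08  ] gear [0.5144 0.0929 0.02  ] cup [0.7061 0.1062 0.03  ]
```

View pics/k.png

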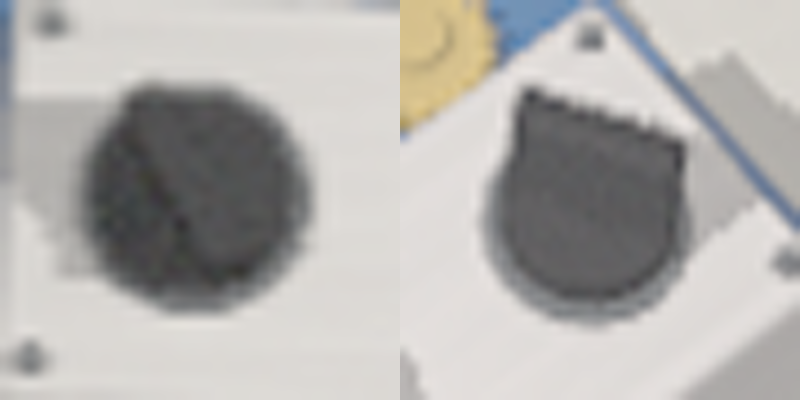

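```bash
python3 -m handwheel '[[[0,0,0,-0.117],[0,0,0,-0.117],[-0.045,0.028,0,0],[-0.045,0.028,0,0],[-0.045,0.028,0,0],[-0.045,0.028,0,0],[-0.045,0.028,0,0],[-0.045,0.028,0,0],[-0.045,0.028,0,0],[-0.045,0.028,0,0]]]' 0.04 20
python3 - <<'E'
from h import *
S=lambda x,y,z:onplane("scene",340+(x-400)*45/400,225+y*.1,z).round(4)
print("bartop",S(528,92,.11),S(682,145,.11))
E
```

```text
time_s: 1.1
ee_pos: [0.3408, 0.1947, 0.2216]
eef_rot: [-3.139, 0.006, 1.591]
force: [0.4, 0.3, -0.8]
grip_width: 0.0401
bartop [0.5915 0.0599 0.11  ] [0.6275 0.0802 0.11  ]
```

```bash
python3 -m handwheel '[[[-0.044,0.027,0,0],[-0.044,0.027,0,0],[-0.044,0.027,0,0],[-0.044,0.027,0,0],[-0.044,0.027,0,0.02],[0,0,0,0],[0,0,0,0]]]'
python3 -m handwheel '[[[0,0,0,0],[0,0,0,0]]]'
```

```text
time_s: 1.8
ee_pos: [0.4749, -0.022, 0.2214]
eef_rot: [-3.138, 0.005, 1.563]
force: [0.2, -0.1, 0.4]
grip_width: 0.0404
time_s: 2.0
ee_pos: [0.4741, -0.0207, 0.2211]
eef_rot: [-3.137, 0.005, 1.565]
force: [0.5, -0.0, -0.2]
grip_width: 0.04
```

```bash
python3 -m handwheel '[[[-0.0135,0.008,0,0],[0,0,0.02,0],[0,0,0.02,0],[0,0,0,0]]]' 0.05
python3 - <<'E'
from h import *
print(ctrl.get_obs()["ee_pos"])
a=imaging.camera("scene")[170:290,240:400,::-1]; b=imaging.camera("top")[180:300,240:400,::-1]
cv2.imwrite("pics/a1.png",np.hstack([cv2.resize(x,(400,300),interpolation=cv2.INTER_CUBIC) for x in(a,b)]))
E
```

```text
time_s: 2.4
ee_pos: [0.4831, -0.0339, 0.1815]
eef_rot: [-3.141, 0.006, 1.57]
force: [0.4, -0.2, 0.0]
grip_width: 0.0502
[ 0.48307753 -0.03389754  0.18146413]
```

View pics/a1.png

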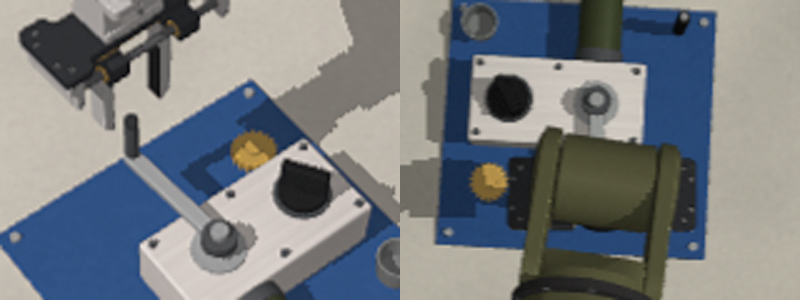

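```bash
python3 -m handwheel '[[[0,0,0.02,0],[0,0,0.02,0],[0,0,0.016,0],[0,0,0,0]]]' 0.05
python3 -m handwheel '[[[0,0,0,0],[0,0,0,0],[0,0,0,0],[0,0,0,0],[0,0,0,0]]]' 0.02 3
```

```text
time_s: 2.9
ee_pos: [0.4869, -0.0345, 0.1314]
eef_rot: [3.132, 0.007, 1.572]
force: [0.0, -0.0, 0.6]
grip_width: 0.0502
time_s: 3.4
ee_pos: [0.4889, -0.0347, 0.1362]
eef_rot: [3.125, 0.008, 1.572]
force: [0.8, -0.0, -0.5]
grip_width: 0.0205
```

```bash
python3 -m handwheel '[[[0,-0.003,0.005,0],[0,-0.003,0.005,0]]]'
python3 -m handwheel '[[[0,0,0,0],[0,0,0,0],[0,0,0,0]]]'
```

```text
time_s: 3.6
ee_pos: [0.4832, -0.0348, 0.1262]
eef_rot: [3.124, 0.009, 1.572]
force: [-0.7, -0.5, 0.0]
grip_width: 0.0203
time_s: 3.9
ee_pos: [0.4823, -0.0348, 0.1251]
eef_rot: [3.126, 0.008, 1.572]
force: [-0.5, 0.3, 0.4]
grip_width: 0.0201
```

```bash
python3 -m handwheel '[[[0.002,0,0,0],[0.002,0,0,0]]]'
python3 -m handwheel '[[[0.0015,0,0,0],[0.0015,0,0,0]]]'
```

```text
time_s: 4.1
ee_pos: [0.4823, -0.0307, 0.1251]
eef_rot: [3.126, 0.008, 1.572]
force: [-0.3, -1.3, -0.5]
grip_width: 0.02
time_s: 4.3
ee_pos: [0.4824, -0.0274, 0.1252]
eef_rot: [3.126, 0.009, 1.572]
force: [-0.5, -0.8, -0.7]
grip_width: 0.0201
```

```bash
cat > hist.py <<'E'
from h import *
o=ctrl.get_obs(); print(o["time_s"],o["ee_pos"].round(4),o["force"].round(2),o["moment"].round(2))
E
python3 hist.py
```

```text
4.3 [ 0.4824 -0.0274  0.1252] [-0.49 -0.79 -0.74] [-0.05  0.06 -0.01]
```

```bash
for i in 1; do python3 -m handwheel '[[[0.0015,0,0,0],[0.0015,0,0,0]]]'; done
```

```text
time_s: 4.5
ee_pos: [0.4823, -0.0241, 0.1251]
eef_rot: [3.126, 0.009, 1.572]
force: [-0.5, -0.5, -0.0]
grip_width: 0.0199
```

```bash
python3 -m handwheel '[[[0.001,0,0,0],[0.001,0,0,0]]]'
```

```text
time_s: 4.7
ee_pos: [0.4824, -0.0219, 0.1252]
eef_rot: [3.126, 0.009, 1.572]
force: [-0.3, -2.3, 0.8]
grip_width: 0.0198
```

```bash
python3 -m handwheel '[[[0.0008,0,0,0],[0,0,0,0]]]'
```

```text
time_s: 4.9
ee_pos: [0.4823, -0.0212, 0.1252]
eef_rot: [3.126, 0.009, 1.572]
force: [-1.1, -2.5, 0.6]
grip_width: 0.0202
```

```bash
python3 -m handwheel '[[[0.0008,0,0,0],[0,0,0,0]]]'
```

```text
time_s: 5.1
ee_pos: [0.4823, -0.0208, 0.1251]
eef_rot: [3.126, 0.01, 1.572]
force: [0.5, -3.8, -0.4]
grip_width: 0.0202
```

```bash
python3 -m handwheel '[[[0.0008,0,0,0],[0.0002,0,0,0]]]'
```

```text
time_s: 5.3
ee_pos: [0.4824, -0.0201, 0.1251]
eef_rot: [3.126, 0.01, 1.572]
force: [-1.5, -5.2, 0.4]
grip_width: 0.0199
```

```bash
python3 -m handwheel '[[[0.0002,0,0,0],[0.0002,0,0,0]]]'; python3 -m handwheel '[[[0.0002,0,0,0],[0.0002,0,0,0],[0.0002,0,0,0]]]'
```

```text
time_s: 5.5
ee_pos: [0.4824, -0.02, 0.1252]
eef_rot: [3.126, 0.011, 1.572]
force: [-0.4, -4.5, 0.1]
grip_width: 0.02
time_s: 5.8
ee_pos: [0.4823, -0.0199, 0.1251]
eef_rot: [3.126, 0.012, 1.572]
force: [-0.1, -6.1, -0.4]
grip_width: 0.0201
```

```bash
python3 -m handwheel '[[[-0.003,0,0,0],[-0.003,0,0,0],[-0.003,0,0,0],[-0.003,0,0,0],[-0.003,0,0,0],[-0.003,0,0,0]]]'; python3 -m handwheel '[[[-0.0015,0,0,0],[-0.0015,0,0,0]]]'
```

```text
time_s: 6.4
ee_pos: [0.4823, -0.0381, 0.1253]
eef_rot: [3.126, 0.01, 1.572]
force: [-0.5, 0.8, 0.0]
grip_width: 0.0201
time_s: 6.6
ee_pos: [0.4824, -0.0416, 0.1253]
eef_rot: [3.126, 0.01, 1.572]
force: [-0.5, 0.0, 0.2]
grip_width: 0.02
```

```bash
python3 -m handwheel '[[[-0.001,0,0,0],[-0.001,0,0,0]]]'
```

```text
time_s: 6.8
ee_pos: [0.4824, -0.0438, 0.1253]
eef_rot: [3.126, 0.01, 1.572]
force: [0.2, 0.7, 0.4]
grip_width: 0.02
```

```bash
python3 -m handwheel '[[[-0.001,0,0,0],[-0.001,0,0,0]]]'
```

```text
time_s: 7.0
ee_pos: [0.4824, -0.0459, 0.1254]
eef_rot: [3.126, 0.01, 1.572]
force: [-0.6, 1.0, -0.3]
grip_width: 0.02
```

```bash
python3 hist.py
```

```text
7.0 [ 0.4824 -0.0459  0.1254] [-0.56  1.02 -0.28] [ 0.14 -0.04 -0.03]
```

```bash
python3 -m handwheel '[[[-0.001,0,0,0],[-0.001,0,0,0]]]'
```

```text
time_s: 7.2
ee_pos: [0.4825, -0.0481, 0.1254]
eef_rot: [3.126, 0.01, 1.572]
force: [-0.3, 0.7, -0.7]
grip_width: 0.0197
```

```bash
python3 -m handwheel '[[[-0.001,0,0,0]]]'
```

```text
time_s: 7.3
ee_pos: [0.4825, -0.0491, 0.1254]
eef_rot: [3.126, 0.01, 1.572]
force: [0.3, 0.6, -0.8]
grip_width: 0.0198
```

```bash
python3 -m handwheel '[[[-0.001,0,0,0],[-0.001,0,0,0]]]'
```

```text
time_s: 7.5
ee_pos: [0.4826, -0.0513, 0.1255]
eef_rot: [3.125, 0.01, 1.572]
force: [0.8, 1.4, -0.5]
grip_width: 0.0202
```

```bash
python3 hist.py
```

```text
7.5 [ 0.4826 -0.0513  0.1255] [ 0.78  1.37 -0.49] [ 0.26 -0.15  0.01]
```

```bash
python3 -m handwheel '[[[-0.001,0,0,0],[-0.0005,0,0,0]]]'
```

```text
time_s: 7.7
ee_pos: [0.4827, -0.0527, 0.1254]
eef_rot: [3.125, 0.009, 1.572]
force: [1.8, 3.5, -0.4]
grip_width: 0.0203
```

```bash
python3 -m handwheel '[[[-0.001,0,0,0],[-0.0003,0,0,0]]]'
```

```text
time_s: 7.9
ee_pos: [0.4828, -0.0536, 0.1254]
eef_rot: [3.125, 0.008, 1.572]
force: [1.0, 3.9, 0.0]
grip_width: 0.0203
```

```bash
python3 -m handwheel '[[[-0.0006,0,0,0],[-0.0002,0,0,0]]]';python3 -m handwheel '[[[-0.0002,0,0,0],[-0.0002,0,0,0]]]'
```

```text
time_s: 8.1
ee_pos: [0.4828, -0.0539, 0.1254]
eef_rot: [3.125, 0.007, 1.572]
force: [1.5, 4.9, -0.8]
grip_width: 0.0198
time_s: 8.3
ee_pos: [0.4828, -0.0538, 0.1254]
eef_rot: [3.125, 0.006, 1.572]
force: [1.6, 5.5, -0.9]
grip_width: 0.0202
```

```bash
python3 -m handwheel '[[[-0.0002,0,0,0],[-0.0002,0,0,0],[-0.0002,0,0,0],[-0.0002,0,0,0]]]';python3 -m handwheel '[[[-0.0002,0,0,0],[-0.0002,0,0,0]]]'
```

```text
time_s: 8.7
ee_pos: [0.4828, -0.0538, 0.1254]
eef_rot: [3.125, 0.005, 1.572]
force: [1.8, 5.5, -0.7]
grip_width: 0.0203
time_s: 8.9
ee_pos: [0.4828, -0.0537, 0.1254]
eef_rot: [3.125, 0.004, 1.573]
force: [1.6, 5.2, -0.7]
grip_width: 0.0202
```

```bash
python3 -m handwheel '[[[0.004,0,0,0],[0.004,0,0,0],[0.004,0,0,0],[0.004,0,0,0],[0.004,0,0,0],[0.004,0,0,0],[0.002,0,0,0],[0.0015,0,0,0]]]'; python3 -m handwheel '[[[0,0,0,0]]]'
```

```text
time_s: 9.7
ee_pos: [0.4824, -0.0247, 0.1253]
eef_rot: [3.126, 0.006, 1.573]
force: [-0.3, -0.3, -0.1]
grip_width: 0.0199
time_s: 9.8
ee_pos: [0.4824, -0.0245, 0.1253]
eef_rot: [3.126, 0.006, 1.573]
force: [0.4, -0.7, -0.1]
grip_width: 0.0197
```

```bash
python3 -m handwheel '[[[-0.003,0,0,0],[0,0,0,0],[0,0,-0.015,0],[0,0,-0.03,0],[0,0,-0.03,0],[0,0,0,0]]]' 0.04 20; python3 -m handwheel '[[[0.031,0.042,0,0],[0.031,0.042,0,0],[0.031,0.042,0,0],[0,0,0,-0.128],[0,0,0,-0.128],[0,0,0,-0.128],[0,0,0,-0.128],[0,0,0,0],[0,0,0,0]]]' 0.04 40
```

```text
time_s: 10.4
ee_pos: [0.4808, -0.028, 0.2023]
eef_rot: [3.128, 0.006, 1.572]
force: [-0.5, -0.4, 0.6]
grip_width: 0.0401
time_s: 11.3
ee_pos: [0.6051, 0.0641, 0.195]
eef_rot: [3.139, 0.009, 2.095]
force: [0.0, 0.1, -0.0]
grip_width: 0.0398
```

Run:
```python
from h import *
o=ctrl.get_obs(); print(o["ee_pos"],o["eef_rot"],o["qpos"])
a=imaging.camera("scene")[170:290,260:420,::-1]
b=imaging.camera("top")[180:300,240:400,::-1]
cv2.imwrite("pics/a2.png",np.hstack([cv2.resize(x,(400,300),interpolation=cv2.INTER_CUBIC) for x in(a,b)]))
```

```text
[0.60513596 0.06409044 0.19504027] [3.13918452 0.00856649 2.09548346] [ 0.04803053  0.45054277  1.38460654 -0.00675205  1.300379   -2.04567927]
```

View pics/a2.png

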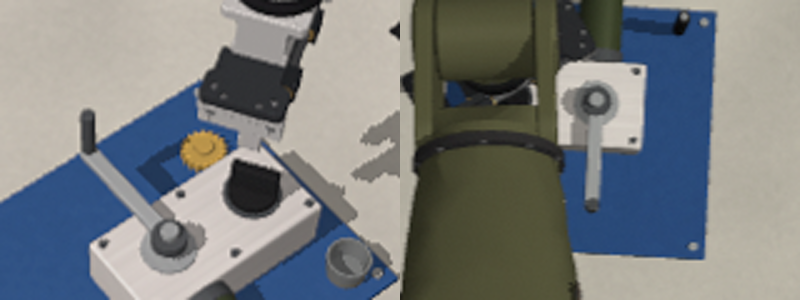

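```bash
python3 -m handwheel '[[[0.001,0.003,0.02,0],[0,0,0.03,0],[0,0,0.025,0],[0,0,0.01,0],[0,0,0,0],[0,0,0,0]]]'; python3 hist.py
```

```text
time_s: 12.0
ee_pos: [0.609, 0.0657, 0.1099]
eef_rot: [3.135, 0.01, 2.084]
force: [-0.6, 0.2, -0.2]
grip_width: 0.0402
12.0 [0.609  0.0657 0.1099] [-0.62  0.17 -0.23] [ 0.01 -0.    0.02]
```

```bash
python3 -m handwheel '[[[0,-0.001,0.006,0],[0,0,0,0],[0,0,0,0]]]' 0.04 15; python3 -m handwheel '[[[0,0,0,0],[0,0,0,0],[0,0,0,0],[0,0,0,0]]]' 0.005 15; python3 hist.py
```

```text
time_s: 12.3
ee_pos: [0.6092, 0.0652, 0.1062]
eef_rot: [3.132, 0.012, 2.083]
force: [0.5, -0.4, 0.5]
grip_width: 0.04
time_s: 12.7
ee_pos: [0.6082, 0.0677, 0.1071]
eef_rot: [3.131, 0.007, 2.083]
force: [-16.6, 26.2, 6.8]
grip_width: 0.012
12.7 [0.6082 0.0677 0.1071] [-16.65  26.22   6.76] [5.13 3.12 0.07]
```

```bash
python3 -m handwheel '[[[0.0015,0,0,0],[0,0,0,0]]]'; python3 hist.py
```

```text
time_s: 12.9
ee_pos: [0.6078, 0.0685, 0.1073]
eef_rot: [3.131, 0.009, 2.084]
force: [1.3, -1.3, -1.9]
grip_width: 0.0118
12.9 [0.6078 0.0685 0.1073] [ 1.27 -1.3  -1.85] [-0.11 -0.15  0.01]
```

```bash
python3 -m handwheel '[[[0,0,0,0],[0,0,0,0],[0,0,0,0.1],[0,0,0,0.1]]]' 0.005 45; python3 hist.py
```

```text
time_s: 13.3
ee_pos: [0.6078, 0.0684, 0.1073]
eef_rot: [3.13, 0.007, 1.88]
force: [0.1, -1.7, -0.2]
grip_width: 0.0116
13.3 [0.6078 0.0684 0.1073] [ 0.06 -1.7  -0.25] [0.07 0.   0.12]
```

```bash
python3 -m handwheel '[[[0,0,0,0.1],[0,0,0,0.1],[0,0,0,0.1],[0,0,0,0.1],[0,0,0,0.1]]]'; python3 hist.py
```

```text
time_s: 13.8
ee_pos: [0.6079, 0.0682, 0.1073]
eef_rot: [3.128, 0.0, 1.36]
force: [0.8, -1.5, 0.3]
grip_width: 0.0118
13.8 [0.6079 0.0682 0.1073] [ 0.83 -1.47  0.32] [-0.12  0.02  0.27]
```

```bash
python3 -m handwheel '[[[0,0,0,0.09],[0,0,0,0.07],[0,0,0,0],[0,0,0,0]]]'; python3 hist.py
```

```text
time_s: 14.2
ee_pos: [0.6079, 0.0681, 0.1073]
eef_rot: [3.128, -0.002, 1.193]
force: [-0.4, 0.0, 0.1]
grip_width: 0.0118
14.2 [0.6079 0.0681 0.1073] [-0.44  0.03  0.12] [-0.06 -0.01 -0.2 ]
```

```bash
python3 -m handwheel '[[[0,0,0,0],[0,0,0,0],[0,0,0,0],[0,0,-0.02,0],[0,0,-0.04,0],[0,0,-0.035,0],[0,0,0,-0.126],[0,0,0,-0.126],[0,0,0,-0.126],[0,0,0,0]]]' 0.04 ; python3 -m handwheel '[[[-0.032,-0.042,0,0],[-0.032,-0.042,0,0],[-0.032,-0.042,0,0],[0,0,0,0],[0,0,0,0]]]' 0.05 3
```

```text
time_s: 15.2
ee_pos: [0.6063, 0.0687, 0.2065]
eef_rot: [3.128, 0.004, 1.592]
force: [-0.5, -1.6, -0.6]
grip_width: 0.04
time_s: 15.7
ee_pos: [0.4833, -0.0271, 0.2029]
eef_rot: [3.131, 0.003, 1.575]
force: [0.7, 0.3, 0.8]
grip_width: 0.0496
```

Run:
```python
from h import *
o=ctrl.get_obs(); print(o["ee_pos"],o["eef_rot"])
a=imaging.camera("scene")[170:290,260:420,::-1]
b=imaging.camera("top")[180:300,240:400,::-1]
cv2.imwrite("pics/a3.png",np.hstack([cv2.resize(x,(400,300),interpolation=cv2.INTER_CUBIC) for x in(a,b)]))
```

```text
[ 0.48334156 -0.02708691  0.20289834] [3.13086349 0.00328996 1.57497984]
```

View pics/a3.png

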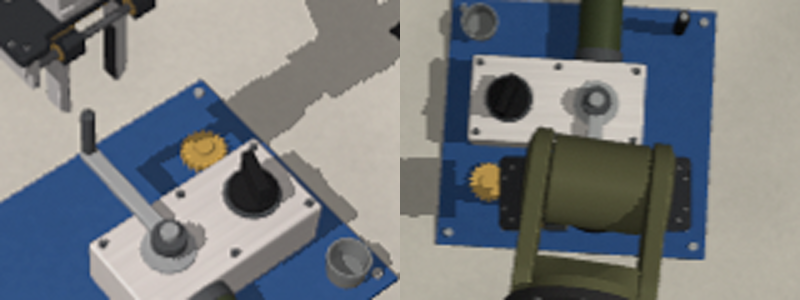

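```bash
python3 -m handwheel '[[[0,0,0.02,0],[0,0,0.02,0],[0,0,0.02,0],[0,0,0.01,0],[0,0,0,0],[0,0,0,0]]]'; python3 hist.py
```

```text
time_s: 16.4
ee_pos: [0.4894, -0.0234, 0.1306]
eef_rot: [3.13, 0.003, 1.577]
force: [0.0, 0.5, 0.5]
grip_width: 0.0499
16.4 [ 0.4894 -0.0234  0.1306] [0.01 0.53 0.54] [ 0.02  0.01 -0.01]
```

Re-centre on the peg, then close to a 20 mm straddle.

```bash
python3 -m handwheel '[[[-0.0045,-0.007,0.005,0],[0,0,0,0]]]'; python3 -m handwheel '[[[0,0,0,0],[0,0,0,0],[0,0,0,0],[0,0,0,0]]]' 0.02 3
```

```text
time_s: 16.6
ee_pos: [0.4827, -0.0281, 0.1263]
eef_rot: [3.128, 0.003, 1.578]
force: [-0.8, -0.3, 0.1]
grip_width: 0.0502
time_s: 17.0
ee_pos: [0.4832, -0.0285, 0.1277]
eef_rot: [3.125, 0.004, 1.577]
force: [0.6, 0.5, -0.2]
grip_width: 0.0222
```

```bash
python3 -m handwheel '[[[0.0015,0,0.001,0],[0.0015,0,0.001,0],[0.0015,0,0,0]]]'; python3 -m handwheel '[[[0.001,0,0,0],[0.0005,0,0,0]]]'
```

```text
time_s: 17.3
ee_pos: [0.4833, -0.0237, 0.1256]
eef_rot: [3.125, 0.004, 1.577]
force: [0.1, -1.2, -0.9]
grip_width: 0.0202
time_s: 17.5
ee_pos: [0.4833, -0.022, 0.1256]
eef_rot: [3.125, 0.004, 1.577]
force: [-1.0, -1.1, 0.3]
grip_width: 0.0198
```

```bash
python3 -m handwheel '[[[0.001,0,0,0],[0.001,0,0,0]]]'
```

```text
time_s: 17.7
ee_pos: [0.4833, -0.0203, 0.1256]
eef_rot: [3.125, 0.005, 1.577]
force: [-0.4, -5.2, -0.7]
grip_width: 0.0201
```

```bash
python3 -m handwheel '[[[0.0005,0,0,0],[0.0002,0,0,0]]]'; python3 -m handwheel '[[[0.0002,0,0,0],[0.0002,0,0,0],[0.0002,0,0,0]]]'; python3 -m handwheel '[[[0.0002,0,0,0],[0.0002,0,0,0],[0.0002,0,0,0]]]'
```

```text
time_s: 17.9
ee_pos: [0.4833, -0.0201, 0.1256]
eef_rot: [3.125, 0.006, 1.577]
force: [0.5, -4.9, -0.4]
grip_width: 0.0202
time_s: 18.2
ee_pos: [0.4833, -0.0202, 0.1255]
eef_rot: [3.125, 0.007, 1.577]
force: [-0.4, -4.9, -0.1]
grip_width: 0.02
time_s: 18.5
ee_pos: [0.4833, -0.02, 0.1255]
eef_rot: [3.125, 0.008, 1.576]
force: [-0.0, -4.2, 0.1]
grip_width: 0.0199
```

```bash
python3 -m handwheel '[[[-0.0025,0,0,0],[-0.0025,0,0,0],[-0.0025,0,0,0],[-0.0025,0,0,0],[-0.002,0,0,0]]]'; python3 -m handwheel '[[[-0.001,0,0,0],[-0.0005,0,0,0]]]'
```

```text
time_s: 19.0
ee_pos: [0.4833, -0.0318, 0.1256]
eef_rot: [3.126, 0.006, 1.577]
force: [0.3, -0.3, 0.2]
grip_width: 0.02
time_s: 19.2
ee_pos: [0.4832, -0.0335, 0.1255]
eef_rot: [3.126, 0.006, 1.576]
force: [-0.2, 0.7, -0.4]
grip_width: 0.02
```

```bash
python3 -m handwheel '[[[-0.001,0,0,0],[-0.001,0,0,0]]]'
```

```text
time_s: 19.4
ee_pos: [0.4831, -0.0353, 0.1255]
eef_rot: [3.126, 0.005, 1.577]
force: [-0.5, 2.6, 1.0]
grip_width: 0.0202
```

```bash
python3 -m handwheel '[[[-0.001,0,0,0],[-0.0005,0,0,0]]]'; python3 -m handwheel '[[[-0.0003,0,0,0]]]'
```

```text
time_s: 19.6
ee_pos: [0.4831, -0.0364, 0.1255]
eef_rot: [3.126, 0.004, 1.577]
force: [-0.8, 3.6, 0.9]
grip_width: 0.0199
time_s: 19.7
ee_pos: [0.4831, -0.0365, 0.1255]
eef_rot: [3.126, 0.004, 1.577]
force: [-0.8, 5.2, 0.9]
grip_width: 0.0198
```

```bash
python3 -m handwheel '[[[-0.0004,0,0,0],[-0.0002,0,0,0]]]'; python3 -m handwheel '[[[-0.0002,0,0,0],[-0.0002,0,0,0],[-0.0002,0,0,0]]]'; python3 -m handwheel '[[[-0.0002,0,0,0],[-0.0002,0,0,0],[-0.0002,0,0,0]]]'
```

```text
time_s: 19.9
ee_pos: [0.483, -0.0368, 0.1255]
eef_rot: [3.126, 0.003, 1.577]
force: [-1.0, 5.5, 0.8]
grip_width: 0.0199
time_s: 20.2
ee_pos: [0.483, -0.0369, 0.1255]
eef_rot: [3.126, 0.002, 1.577]
force: [-0.8, 5.4, 0.9]
grip_width: 0.0202
time_s: 20.5
ee_pos: [0.483, -0.0369, 0.1255]
eef_rot: [3.126, 0.001, 1.577]
force: [-1.4, 4.6, 1.8]
grip_width: 0.0202
```

```bash
python3 -m handwheel '[[[0.0025,0,0,0],[0.0025,0,0,0],[0.0025,0,0,0],[0.0025,0,0,0],[0.001,0,0,0]]]'; python3 -m handwheel '[[[-0.003,0,0,0],[0,0,0,0]]]';  python3 -m handwheel '[[[0,0,0,0],[0,0,0,0],[0,0,0,0],[0,0,-0.02,0],[0,0,-0.03,0],[0,0,-0.04,0],[0,0,-0.03,0],[0,-0.04,0,0],[0,-0.04,0,0],[0,0,0,0]]]' 0.05
```

```text
time_s: 21.0
ee_pos: [0.4832, -0.026, 0.1255]
eef_rot: [3.126, 0.003, 1.577]
force: [0.1, 0.2, 0.6]
grip_width: 0.0201
time_s: 21.2
ee_pos: [0.4833, -0.0292, 0.1256]
eef_rot: [3.125, 0.003, 1.578]
force: [0.6, 1.2, -0.1]
grip_width: 0.0201
time_s: 22.2
ee_pos: [0.3988, -0.0296, 0.249]
eef_rot: [3.126, 0.004, 1.577]
force: [0.2, 0.7, -1.2]
grip_width: 0.0498
```

```bash
python3 -m handwheel '[[[0,-0.03,0,0],[0,0,0,0],[0,0,0,0],[0,0,0,0]]]'; python3 hist.py
python3 - <<'E'
from h import *
a=imaging.camera("scene")[::1,:,::-1]; cv2.imwrite("pics/a4.png",a)
E
```

```text
time_s: 22.6
ee_pos: [0.3692, -0.0299, 0.2492]
eef_rot: [3.124, 0.004, 1.577]
force: [0.2, -0.2, -1.0]
grip_width: 0.0499
22.6 [ 0.3692 -0.0299  0.2492] [ 0.21 -0.2  -0.98] [ 0.02 -0.04  0.  ]
```

View pics/a4.png

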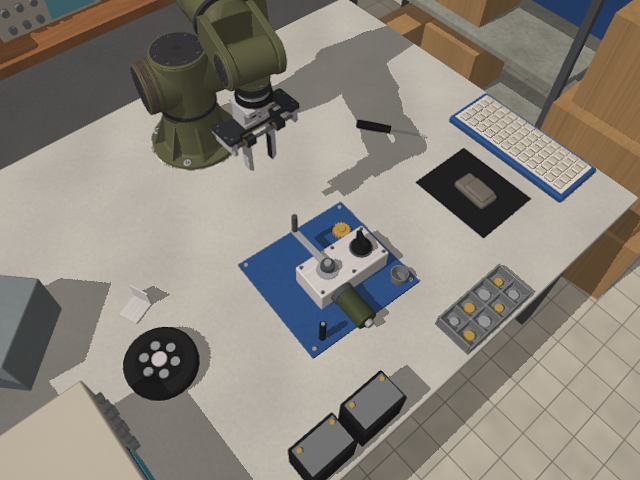

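The picture shows the arm clear of everything. The peg is at about (295,222), the knob at (361,242) is turned, and the bystanders are where they were.

```bash
python3 -c "
from station import ctrl
print(ctrl.hand_in())"
```

```text
the job is handed in; nothing more can be done
None
```

The free play at the peg is now about 5.7 mm, inside the 5 to 6 mm you asked for. The job was handed in at 22.6 s of the 67 s allowed.

- **First rock:** I pushed the peg to the clockwise stop and then the anticlockwise stop, holding each at about 5 N. With the wind-up and the gripper's slack taken out, the play came to about 22.5 mm.
- **Adjustment:** I turned the knob 0.89 rad clockwise.
- **Proof rock:** I rocked the lever clockwise and then anticlockwise again, at about 5 N each way. The clockwise stop was in the same place as before, within measurement error.
- **Peg load:** the highest reading was about 6 N, with sensor noise of roughly 0.5 to 1 N.
- **Closing on the knob:** the gripper was slightly off-centre, so the wrist briefly read a sideways force of about 31 N. I re-centred before turning, and it fell to about 2 N.
- **At hand-in:** the lever was left about mid-play with nothing touching it. The last picture showed the bystanders where they started.

The play figures come from the arm's measured positions and the stated 2 N/mm spring, so they are good to about 1 mm. No check failed.

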